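# Equalise and zero the pressure transmitter

### The job

Zero the differential-pressure transmitter on the bench rig, gently and with a fingertip, without gripping anything: push the lever of the isolating valve on the line that carries the pressure gauge fully across its tube, so that side is shut, then push the lever of the equalising valve in the middle until it lies fully along the cross tube, so that valve is open, and only then press the transmitter's zero button fully in, hold it for a second and let it come out. Leave the vented line's valve open, and leave the loose things where they lie.

Things in the scene. Friction and masses are not known exactly. Their poses are not given: they have to be found in the camera images.
- rig: Transmitter rig fixed to the bench: dark plate 370 x 340 x 10 mm; origin at the centre of its underside, x away from the robot at yaw 0, y left, z up. Two steel tube lines at y = +120 and -120 mm run from the inlets at the front (-x) through one isolating valve each (turning axes at x = -50 mm) to tees at x = 30 mm and on to the transmitter. Fittings below the levers reach up to 53 mm.
- transmitter_top (a point): Centre of the top of the grey transmitter housing (90 mm along the rig's x, 130 mm along y) at the back of the rig, 62 mm above the bench.
- gauge: Round pressure gauge, 55 mm across, dial tilted up towards the front, fixed upright on the inlet tee of one line: at x = -130 mm and either y = +120 or y = -120 mm of the rig. It marks the pressure side. Origin on the stem's axis 54 mm above the bench; its top is about 115 mm above the bench.
- vent: Small brass vent plug, 16 mm across and 29 mm high, on the inlet tee of the other line. It marks the vented side. Origin at its underside, 54 mm above the bench.
- left_lever: Lever of the left (rig +y) isolating valve. Origin on its turning axis, 52 mm above the bench; its x axis points along the lever away from the turning axis, z up. It is pushed at its black sleeve: 26 to 82 mm from the turning axis, 14 mm wide, underside 54 and top 66 mm above the bench. The hub is 21 mm across, up to 67 mm high.
- right_lever: Lever of the right (rig -y) isolating valve. Origin on its turning axis, 52 mm above the bench; its x axis points along the lever away from the turning axis, z up. It is pushed at its black sleeve: 26 to 82 mm from the turning axis, 14 mm wide, underside 54 and top 66 mm above the bench. The hub is 21 mm across, up to 67 mm high.
- cross_lever: Lever of the equalising valve, in the middle of the cross tube joining the lines (rig x = 30, y = 0). Origin on its turning axis, 52 mm above the bench; its x axis points along the lever away from the turning axis, z up. It is pushed at its black sleeve: 26 to 82 mm from the turning axis, 14 mm wide, underside 54 and top 66 mm above the bench. The hub is 21 mm across, up to 67 mm high.
- left_valve (a joint): Angle of the left isolating valve's lever, rad: 0 = open, lever along its tube, pointing to the rig's +x (the transmitter); grows anticlockwise seen from above; pi/2 = shut, lever across the tube, pointing outward to the rig's +y; stop at 1.60. A stiff valve (about 0.2 N m, some 4 N at the handle) that stays where it is left.
- right_valve (a joint): Angle of the right isolating valve's lever, rad: 0 = open, pointing to the rig's +x; grows clockwise seen from above; pi/2 = shut, pointing outward to the rig's -y; stop at 1.60. As stiff as the left one.
- cross_valve (a joint): Angle of the equalising valve's lever, rad: 0 = shut, lever across the cross tube, pointing to the rig's -x (the front); grows anticlockwise seen from above; pi/2 = open, lever along the cross tube, pointing to the rig's -y (right); stop at 1.60. As stiff as the others.
- zero_button (a joint): Travel of the transmitter's zero button, m: 0 = out, 0.006 = fully in. It is sprung, about 5 N when fully in, and comes out by itself.
- zero_button_top (a point): Centre of the top of the zero button: the round black button, 26 mm across, in a dark collar on the transmitter's top, between its front edge and the display. It is pressed straight down.
- gland_nut: Loose white gland nut, 24 mm across, 12 mm high, lying on the rig's plate near its front. Not part of the work.
- hex_key: Loose hex key, 104 x 39 x 7 mm, lying on the rig's plate near its front. Not part of the work.
- spanner: Loose adjustable spanner, 282 mm long, on the bench to the left. Not part of the work.
- screwdriver: Loose screwdriver, 149 mm long, on the bench to the left. Not part of the work.
- thread_tape: Loose white roll of tape, 52 mm, standing on its edge on the bench to the right. Not part of the work.
- battery: Loose spare cell, 26 mm across, 50 mm high, standing on the bench to the right. Not part of the work.

How it is judged:
By the outcome, as a careful person would: the job done as asked, in the order asked, and still so for the second after the job is handed in, with the robot touching nothing.
It also fails if it takes over 51 s, if anything falls off the work surface, if the arm or the gripper's body presses on something with over 40 N, if the wrist force passes 120 N, or if a joint passes its speed limit or range.

### The arm

A 6-joint arm with a two-finger parallel gripper is mounted at the origin on a cart in front of the work surface, level with it; the furniture and walls round the work are solid. World frame = base frame: x ahead of the robot, y to its left, z up, the work surface at z = 0. Lengths are in m, angles in rad, forces in N, time in s.
With the tool pointing down it reaches from about 0.375 to 0.925 m from the base axis. Payload 5.7 kg.
Tool frame: the origin (TCP) lies at the very end of the fingers, on their centre line; the grasp point (between the pads) lies 19 mm behind it (arm.grip_point_offset is the distance from the TCP to the grasp point, in m); z points along the fingers, y is the line along which they close (so a half turn about z gives the same grasp; the last joint's range is limited). The gripper opens to 85 mm and grips with 20 to 120 N. Pads are 22 mm wide; open, the fingers measure 114 mm over their backs; the gripper's body (76 mm by 85 mm) begins 54 mm behind the grasp point. The pads swing forward as they close: fully open they stand 13 mm farther back than shut.
Start: joints at [1.056, 0.359, 1.51, -0, 1.272, -0.115], TCP at [0.234, 0.553, 0.231] pointing down, gripper open.
Joint ranges: [-2.97, 2.97], [-1.01, 2.36], [0.21, 2.38], [-0.96, 4.11], [0.2, 2.71], [-2.98, 2.98]. Speed limits (rad/s): [2.39, 2.39, 3.14, 3.14, 3.14, 3.14].

### API

Orientations are given as a rotation vector (axis times angle).
In Python, from plant import arm gives the robot as it stands.
- The arm moves only by the shell command python3 shift.py 'ROWS' [OPENING] [FORCE]. ROWS is a JSON object whose key "increments" holds a list of rows, 1 to 10 of them, each of 4 numbers: dx, dy, dz in m, then a turn about the tool's z in rad; each row shifts and turns the commanded pose from where the row before left it, along the tool's axes as they then stand; what a row does not reach is not made up. A row lasts 1/8 s, in which the tool goes at most 0.0625 m and 0.188 rad, less where a joint would pass 70% of its speed; a pose out of reach is approached as far as the arm can. OPENING is the opening from 0.0 (shut) to 1.0 (fully open), set as the command begins (- or left out keeps the last). The fingers move at their own pace and stop on an object; FORCE is the grip in N (left out, the last holds). Time passes only in rows, so rows that do not move let the fingers close. It prints the time, the measured TCP pose, the force, the opening and the grip force at its end. Input that does not fit is refused with a message, and nothing moves.
- arm.observe(): the state, without advancing time (a new reading comes with each control period).
- arm.capture(name): name is "scene" or "side" or "wrist"; returns a dict with "color" (384x512x3 uint8, red, green, blue), "fx", "fy", "cx", "cy" (pixels), "origin" and "orientation" of the camera in the world. Camera axes: x right, y down, z forward; pixel columns grow to the right and rows downward; lengths in m; the calibration is good to about 2 mm. A picture is of the moment at which its call begins. There is no depth.
- arm.sign_off(): hands the job in; it is judged then, once.
The state is a dict: "t": time; "joint_positions": joint angles; "qvel": joint speeds; "tau": joint torques, N m; "tool_pos": TCP position; "tool_rot": TCP orientation; "ft_force": force on the tool from outside, world axes, zero at the start; "torque": the same for the moment, N m; "opening": opening from 0.0 (shut) to 1.0 (fully open); "gripper_force": force on a finger pad.
Only numpy, scipy, OpenCV 4.12 (cv2) and the standard library are available. Lean on these libraries where they do the work, as an engineer would, in place of code of your own. Each camera call takes 0.05 s, during which the arm holds its last target. There are 200 camera calls.

## Working session

There is one attempt and no reset: what is moved stays moved. The work goes in short steps, Python scripts to look and compute and a shell command to move; the robot and the scene stay as the last step left them, time stands still between calls to the robot, and variables do not carry over. Pictures are saved under pics/ and viewed, at most 10 in all, crops included, and the job is handed in when it is done.

```bash
ls; mkdir -p pics; cat > h.py <<'E'
import cv2,numpy as np,pickle
from scipy.spatial.transform import Rotation as R
def Rm(o):
    o=np.array(o,float)
    return o if o.shape==(3,3) else (R.from_rotvec(o) if o.size==3 else R.from_quat(o)).as_matrix()
def cap(arm,n,f):
    c=arm.capture(n); pickle.dump(c,open(f'pics/{f}.pkl','wb')); cv2.imwrite(f'pics/{f}.png',c['color'][:,:,::-1]); return c
def load(f): return pickle.load(open(f'pics/{f}.pkl','rb'))
def ray(c,u,v): 
    d=Rm(c['orientation'])@np.array([(u-c['cx'])/c['fx'],(v-c['cy'])/c['fy'],1]); return np.array(c['origin']),d/np.linalg.norm(d)
def onz(c,u,v,z):
    o,d=ray(c,u,v); return o+d*(z-o[2])/d[2]
def proj(c,p):
    q=Rm(c['orientation']).T@(np.array(p)-c['origin']); return c['fx']*q[0]/q[2]+c['cx'],c['fy']*q[1]/q[2]+c['cy']
def two(c1,p1,c2,p2):
    o1,d1=ray(c1,*p1);o2,d2=ray(c2,*p2)
    s=np.linalg.lstsq(np.c_[d1,-d2],o2-o1,rcond=None)[0]; a=o1+d1*s[0];b=o2+d2*s[1]; return (a+b)/2,np.linalg.norm(a-b)
E
python3 - <<'E'
from plant import arm
from h import *
a=cap(arm,'scene','s0');b=cap(arm,'side','d0')
print(a['orientation'],a['origin'],b['origin'],arm.observe())
cv2.imwrite('pics/both.png',cv2.resize(a['color'][:,:,::-1],(800,600),interpolation=cv2.INTER_CUBIC))
cv2.imwrite('pics/both2.png',cv2.resize(b['color'][:,:,::-1],(800,600),interpolation=cv2.INTER_CUBIC))
E
```

```text
pics
plant.py
shift.py
[-1.9841457   0.54068282 -0.36665466] [-0.21803629 -1.14327979  0.79454256] [0.12427232 1.42086198 0.6524484 ] {'t': 0.1, 'joint_positions': array([ 1.05587994e+00,  3.59423807e-01,  1.51133561e+00, -2.59212996e-05,
        1.27252118e+00, -1.15113472e-01]), 'qvel': array([ 0.00117726, -0.00067358, -0.00265947,  0.00105724, -0.00241908,
        0.00041796]), 'tau': array([-6.69017918e-04, -5.28646767e+01, -2.79351264e+01, -1.91654685e-04,
        5.10324884e-03,  4.97356677e-05]), 'tool_pos': array([0.23325461, 0.55212405, 0.23053877]), 'tool_rot': array([-6.23723567e-01, -3.07854335e+00,  2.53260275e-03]), 'ft_force': array([ 0.36139515,  0.68119074, -0.08749213]), 'torque': array([-0.02619089, -0.03706401,  0.02324811]), 'gripper_force': 0.0, 'opening': 1.0000085063041075}
```

View pics/both.png

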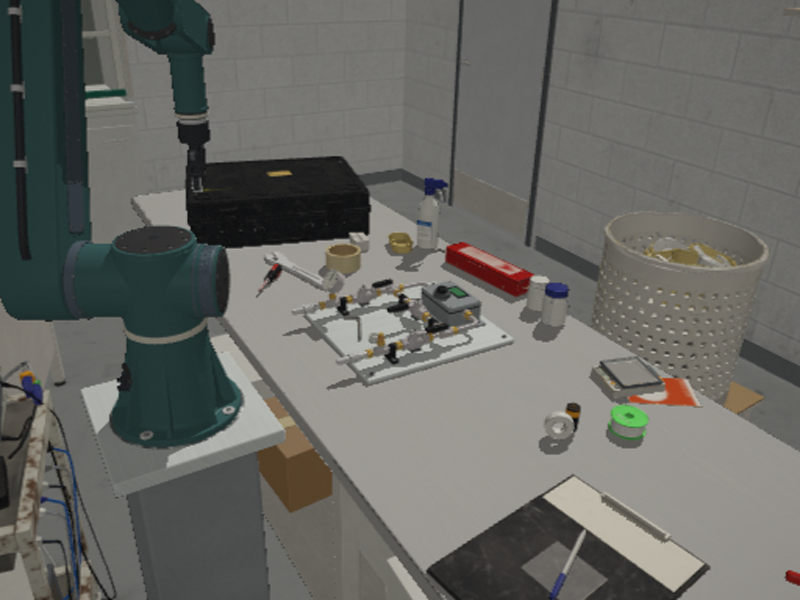

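View pics/both2.png

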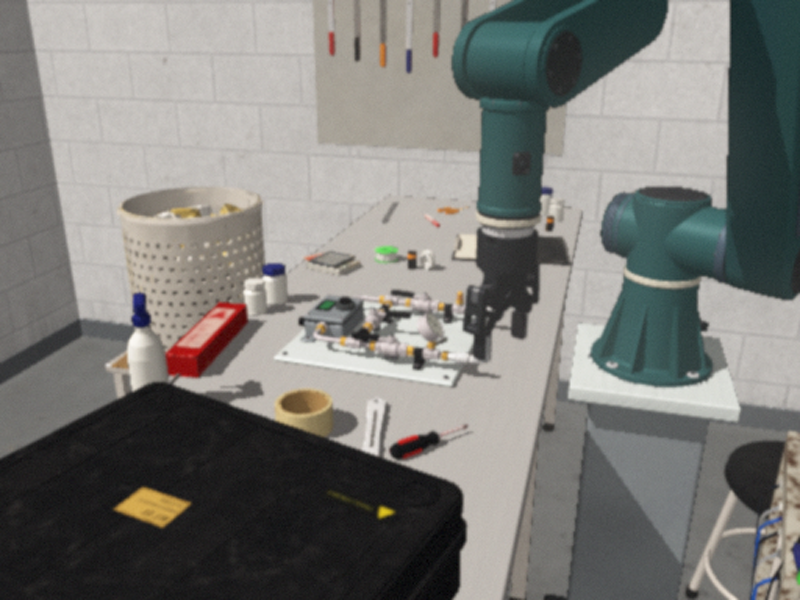

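The scene picture shows the light plate with corners at about (303,308), (370,380) and (512,338), all in 800-px scale. The grey gauge is near (365,293). Next I'll get a rough rig pose from these, then look from above with the wrist camera.

```bash
python3 - <<'E'
from plant import arm
from h import *
a=load('s0');k=.64
for n,p in dict(FL=(303,308),FR=(370,380),BR=(512,338),gauge=(365,293),trans=(450,295)).items(): print(n,onz(a,p[0]*k,p[1]*k,.01 if n[0] in'FB' else .06).round(3))
w=arm.capture('wrist');o=arm.observe()
T=Rm(o['tool_rot']);print('cam in tool',T.T@(w['origin']-o['tool_pos']),'\n',T,'\n',T.T@Rm(w['orientation']),w['fx'])
E
for n in s0 d0; do python3 -c "
import cv2;i=cv2.imread('pics/$n.png')
i=i[165:250,185:335] if '$n'=='s0' else i[180:250,170:320]
cv2.imwrite('pics/c$n.png',cv2.resize(i,None,fx=5,fy=5,interpolation=cv2.INTER_CUBIC))"; done
```

```text
FL [0.365 0.24  0.01 ]
FR [ 0.355 -0.11   0.01 ]
BR [ 0.715 -0.117  0.01 ]
gauge [0.486 0.152 0.06 ]
trans [0.656 0.047 0.06 ]
cam in tool [ 0.07000273 -0.00027288 -0.14321287] 
 [[-9.21129194e-01  3.89256308e-01 -7.31474940e-04]
 [ 3.89256953e-01  9.21128346e-01 -1.26293103e-03]
 [ 1.82178429e-04 -1.44805435e-03 -9.99998935e-01]] 
 [[-2.04152716e-04 -9.59783526e-01 -2.80741058e-01]
 [ 9.99999872e-01 -6.60565425e-05 -5.01361324e-04]
 [ 4.62653556e-04 -2.80741124e-01  9.59783417e-01]] 270.7014209551877
```

View pics/cs0.png

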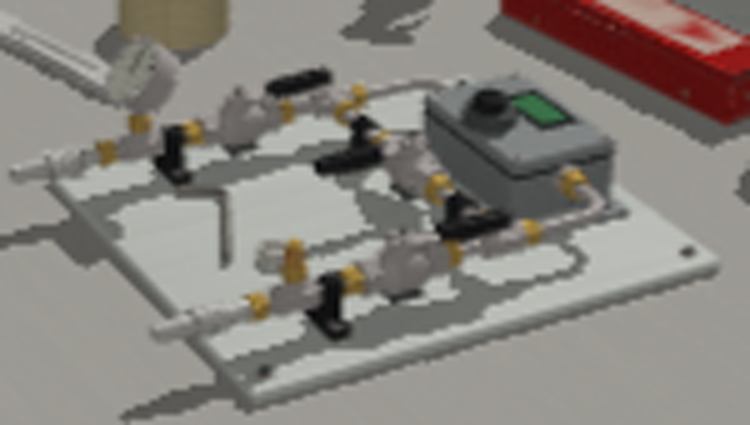

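The gauge is on the left line (crop px (140,75)) and the vent is on the right one (290,260). All levers look to be in their starting positions. The rig's centre is about (0.54, 0.06), with yaw about -0.02. Next I'll shut the fingers and look from above.

```bash
python3 shift.py '{"increments": [[-0.0455, -0.036, 0, 0], [-0.0455, -0.036, 0, 0], [-0.0455, -0.036, 0, 0], [-0.0455, -0.036, 0, 0], [-0.0455, -0.036, 0, 0], [-0.0455, -0.036, 0, 0], [-0.0455, -0.036, 0, 0], [-0.0455, -0.036, 0, 0], [-0.0455, -0.036, 0, 0]]}' 0 20 && python3 shift.py '{"increments": [[0, 0, 0, -0.185], [0, 0, 0, -0.185], [0, 0, 0, 0], [0, 0, 0, 0]]}'
python3 - <<'E'
from plant import arm
from h import *
a=cap(arm,'wrist','w0'); print(arm.observe()['opening'],a['origin'])
cv2.imwrite('pics/w0b.png',cv2.resize(a['color'][:,:,::-1],(800,600),interpolation=cv2.INTER_CUBIC))
E
```

```text
t: 1.27
tool_pos: [0.4852, 0.093, 0.2313]
tool_rot: [0.624, 3.079, 0.0]
ft_force: [0.9, 0.9, 0.0]
opening: -0.002
gripper_force: 0.0
t: 1.78
tool_pos: [0.4844, 0.095, 0.2312]
tool_rot: [-0.052, -3.141, 0.0]
ft_force: [0.6, -0.4, -0.0]
opening: 0.0
gripper_force: 0.0
-0.0021348909558765814 [0.41436036 0.09670388 0.37454491]
```

View pics/w0b.png

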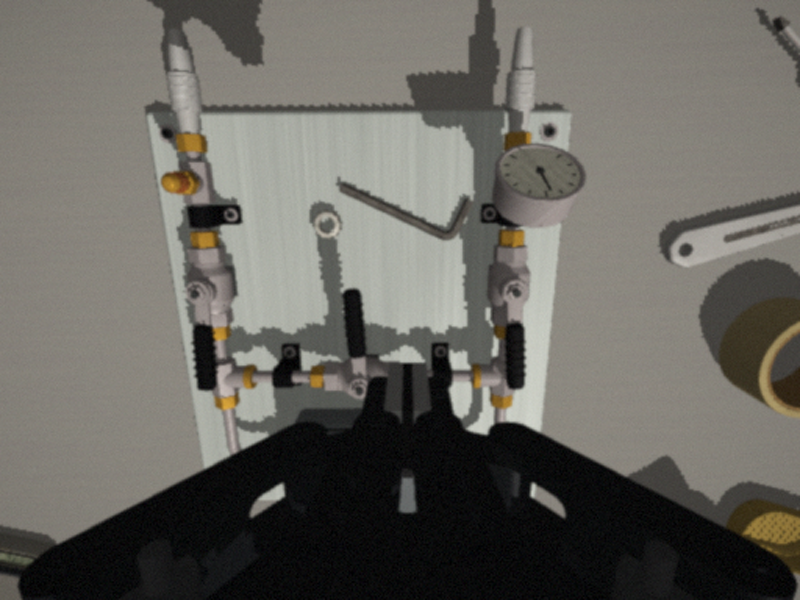

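The wrist view has image up towards the robot and right towards +y. In 800-px scale, the lever hubs are at (200,291), (515,291) and (358,388), and the front plate corners at (147,107) and (570,110). The transmitter is hidden by the gripper, so I'll take a second view from further forward.

```bash
python3 shift.py '{"increments": [[-0.05, 0, 0, 0], [-0.05, 0, 0, 0], [-0.05, 0, 0, 0], [0, 0, 0, 0], [0, 0, 0, 0]]}'
python3 - <<'E'
from plant import arm
from h import *
a=cap(arm,'wrist','w1'); print(a['origin'])
cv2.imwrite('pics/w1b.png',cv2.resize(a['color'][:,:,::-1],(800,600),interpolation=cv2.INTER_CUBIC))
E
```

```text
t: 2.45
tool_pos: [0.6336, 0.0906, 0.2307]
tool_rot: [-0.048, -3.139, 0.0]
ft_force: [-0.0, -0.2, -0.9]
opening: -0.002
gripper_force: 0.0
[0.56372594 0.09219262 0.37413893]
```

View pics/w1b.png

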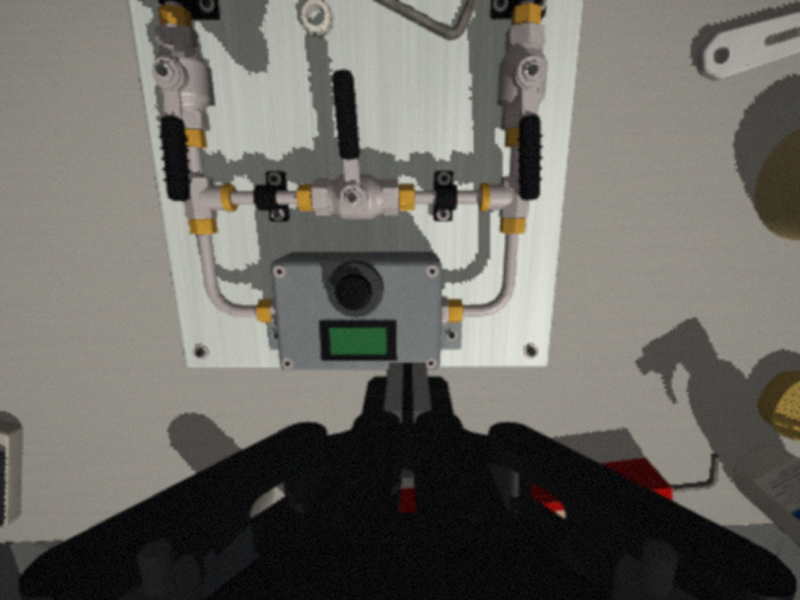

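This view shows the hubs at (168,70), (530,70) and (352,197), the button top at (353,289), and the transmitter top's corner screws at (279,271), (432,271), (288,363) and (431,363). I'll triangulate from both wrist views.

```bash
python3 - <<'E'
from h import *
a,b,s=load('w0'),load('w1'),load('s0');k=.64
sc=lambda p:((p[0]+.5)*k-.5,(p[1]+.5)*k-.5)
P=dict(Rhub=((200,291),(168,70)),Lhub=((515,291),(530,70)),Chub=((358,388),(352,197)),Ctip=((352,291),(343,71)),Ltip=((516,388),(530,198)),Rtip=((206,390),(178,198)))
for n,(p,q) in P.items():
    x,g=two(a,sc(p),b,sc(q)); print(n,x.round(4),'gap',round(g,4),'| z.066 :',onz(a,*sc(p),.066)[:2].round(4),onz(b,*sc(q),.066)[:2].round(4))
# button: dark blob in w1 for exact centre; scene view crop px (490,105)/5+(185,165)
bp=sc((353,289)); x,g=two(b,bp,s,(185+490/5,165+100/5)); print('button',x.round(4),g, onz(b,*bp,.07).round(4))
for p in [(279,271),(432,271),(288,363),(431,363)]: print('screw',onz(b,*sc(p),.062).round(4))
for n,p,c in [('FR',(147,107),a),('FL',(570,110),a),('BR',(187,367),b),('BL',(548,367),b)]: print(n,onz(c,*sc(p),.01).round(4))
E
```

```text
Rhub [ 0.4857 -0.0626  0.064 ] gap 0.0001 | z.066 : [ 0.4853 -0.0616] [ 0.4862 -0.0617]
Lhub [0.4933 0.1747 0.0651] gap 0.0006 | z.066 : [0.4931 0.1748] [0.4935 0.1742]
Chub [0.5699 0.0522 0.0649] gap 0.0011 | z.066 : [0.5693 0.0518] [0.5699 0.0529]
Ctip [0.4897 0.0521 0.0633] gap 0.0002 | z.066 : [0.489  0.0525] [0.4903 0.0523]
Ltip [0.5745 0.179  0.064 ] gap 0.0004 | z.066 : [0.5735 0.1787] [0.5744 0.1782]
Rtip [ 0.5667 -0.07    0.0665] gap 0.0008 | z.066 : [ 0.567  -0.0707] [ 0.5668 -0.0698]
button [0.6342 0.0505 0.0789] 0.0019177211574759397 [0.6354 0.0497 0.07  ]
screw [ 0.6218 -0.0059  0.062 ]
screw [0.6253 0.1086 0.062 ]
screw [ 0.6963 -0.0073  0.062 ]
screw [0.6998 0.1068 0.062 ]
FR [ 0.3482 -0.1066  0.01  ]
FL [0.3616 0.2268 0.01  ]
BR [ 0.7195 -0.1187  0.01  ]
BL [0.7298 0.2183 0.01  ]
```

Hub heights come out at about 65 mm, matching the text. The tool axes line up with the rig: tool -x is rig +x, and tool y is rig +y. First I'll place the fingertip beside the left lever, on its inner side, and go down.

```bash
python3 shift.py '{"increments": [[0.0415, 0.0175, 0, 0], [0.0415, 0.0175, 0, 0], [0, 0, 0.05, 0], [0, 0, 0.05, 0], [0, 0, 0.04, 0], [0, 0, 0.032, 0], [0, 0, 0, 0], [0, 0, 0, 0]]}'
```

```text
t: 3.5
tool_pos: [0.5529, 0.128, 0.0607]
tool_rot: [0.047, 3.14, 0.0]
ft_force: [0.4, 0.1, 0.0]
opening: -0.001
gripper_force: 0.0
```

```bash
python3 shift.py '{"increments": [[0, 0, 0.003, 0], [0, 0.0135, 0, 0], [0, 0.0135, 0, 0], [-0.0013, 0.008, 0, 0], [-0.0013, 0.008, 0, 0], [0.0008, 0.008, 0, 0], [0.0008, 0.008, 0, 0], [0, 0, 0, 0]]}' && python3 shift.py '{"increments": [[0.003, 0.0075, 0, 0], [0.003, 0.0075, 0, 0], [0.005, 0.0067, 0, 0], [0.005, 0.0067, 0, 0], [0.0064, 0.005, 0, 0], [0.0064, 0.005, 0, 0], [0, 0, 0, 0]]}'
```

```text
t: 4.5
tool_pos: [0.5553, 0.1872, 0.0562]
tool_rot: [-0.045, -3.141, 0.001]
ft_force: [-0.4, -1.7, 0.6]
opening: -0.003
gripper_force: 0.5
t: 5.38
tool_pos: [0.5272, 0.227, 0.0564]
tool_rot: [-0.046, -3.141, -0.002]
ft_force: [-0.1, 0.1, 0.1]
opening: 0.001
gripper_force: 0.2
```

```bash
python3 shift.py '{"increments": [[0.0075, 0.0033, 0, 0], [0.0075, 0.0033, 0, 0], [0.003, 0, 0, 0], [0, 0, 0, 0]]}' && python3 shift.py '{"increments": [[0.003, 0, 0, 0], [0, 0, 0, 0]]}' && python3 - <<'E'
from plant import arm
from h import *
a=cap(arm,'wrist','w2'); cv2.imwrite('pics/w2b.png',cv2.resize(a['color'][:,:,::-1],(800,600),interpolation=cv2.INTER_CUBIC))
E
```

```text
t: 5.88
tool_pos: [0.5106, 0.2337, 0.0566]
tool_rot: [0.047, 3.139, 0.002]
ft_force: [4.1, -0.5, -1.6]
opening: 0.0
gripper_force: 2.2
t: 6.12
tool_pos: [0.5104, 0.2338, 0.0568]
tool_rot: [0.046, 3.135, 0.002]
ft_force: [10.3, -2.2, -6.5]
opening: -0.003
gripper_force: 5.1
```

View pics/w2b.png

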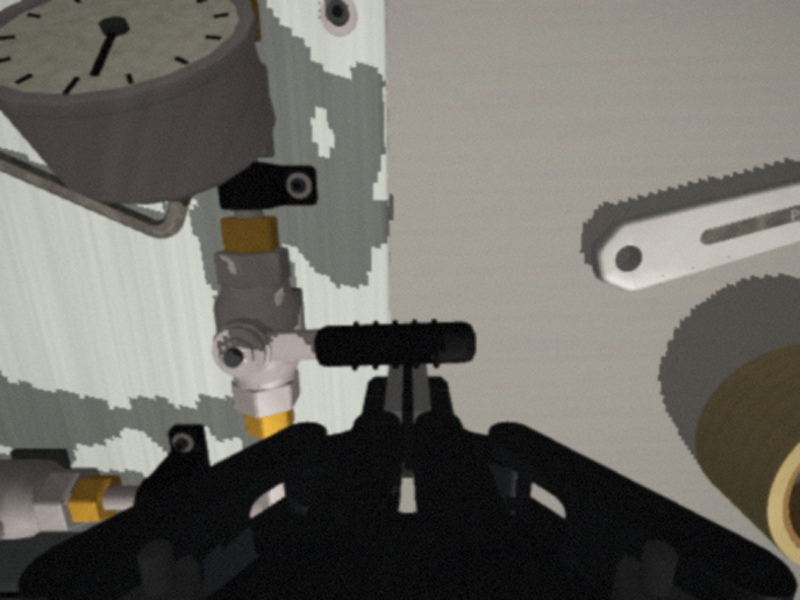

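The lever lies straight across the tube, with its hub at (233,355) and tip at (470,342). It's against its stop: 10 N and no more motion. I'll back off, lift, and go to the +y side of the cross lever.

```bash
python3 shift.py '{"increments": [[-0.015, 0, 0, 0], [0, 0, -0.045, 0], [0, 0, -0.045, 0], [0.003, -0.045, 0, 0], [0.003, -0.045, 0, 0], [0, -0.0445, 0, 0], [0, 0, 0.045, 0], [0, 0, 0.04, 0], [0, 0, 0, 0], [0, 0, 0, 0]]}'
```

```text
t: 7.42
tool_pos: [0.5122, 0.0988, 0.0621]
tool_rot: [-0.047, -3.141, -0.0]
ft_force: [0.1, -0.6, 0.2]
opening: -0.001
gripper_force: 0.0
```

```bash
python3 shift.py '{"increments": [[0, 0, 0.0045, 0], [0, -0.0135, 0, 0], [0, -0.0135, 0, 0], [0.0013, -0.008, 0, 0], [0.0013, -0.008, 0, 0], [-0.0008, -0.008, 0, 0], [-0.0008, -0.008, 0, 0], [0, 0, 0, 0]]}' && python3 shift.py '{"increments": [[-0.003, -0.0075, 0, 0], [-0.003, -0.0075, 0, 0], [-0.005, -0.0067, 0, 0], [-0.005, -0.0067, 0, 0], [-0.0064, -0.005, 0, 0], [-0.0064, -0.005, 0, 0], [0, 0, 0, 0]]}' && python3 shift.py '{"increments": [[-0.0075, -0.0033, 0, 0], [-0.0075, -0.0033, 0, 0], [-0.003, 0, 0, 0], [0, 0, 0, 0]]}'
```

```text
t: 8.43
tool_pos: [0.5093, 0.0389, 0.057]
tool_rot: [0.049, 3.141, 0.0]
ft_force: [0.5, 1.8, 1.4]
opening: 0.002
gripper_force: 0.6
t: 9.3
tool_pos: [0.5373, -0.0006, 0.0566]
tool_rot: [0.047, 3.141, -0.002]
ft_force: [-1.1, 0.0, -0.7]
opening: 0.005
gripper_force: 0.6
t: 9.8
tool_pos: [0.5516, -0.0067, 0.0564]
tool_rot: [-0.046, -3.135, -0.0]
ft_force: [-9.5, 1.8, 5.4]
opening: -0.001
gripper_force: 5.0
```

```bash
python3 shift.py '{"increments": [[-0.002, 0, 0, 0], [0, 0, 0, 0]]}' && python3 shift.py '{"increments": [[0.015, 0, 0, 0], [0, 0, -0.05, 0], [0, 0, -0.05, 0], [-0.05, 0.02, 0, 0], [-0.05, 0.02, 0, 0], [-0.057, 0.018, 0, 0], [0, 0, 0, 0], [0, 0, 0, 0], [0, 0, 0, 0]]}'
python3 - <<'E'
from plant import arm
from h import *
a=cap(arm,'wrist','w3'); cv2.imwrite('pics/w3b.png',cv2.resize(a['color'][:,:,::-1],(800,600),interpolation=cv2.INTER_CUBIC)); print(a['origin'])
E
```

```text
t: 10.05
tool_pos: [0.5517, -0.0067, 0.0563]
tool_rot: [-0.045, -3.131, -0.0]
ft_force: [-13.5, 2.2, 9.3]
opening: 0.004
gripper_force: 7.1
t: 11.18
tool_pos: [0.6993, 0.0462, 0.1569]
tool_rot: [-0.048, -3.141, 0.001]
ft_force: [-0.3, 0.5, -0.3]
opening: 0.004
gripper_force: 0.0
[0.62921909 0.04787318 0.30026671]
```

View pics/w3b.png

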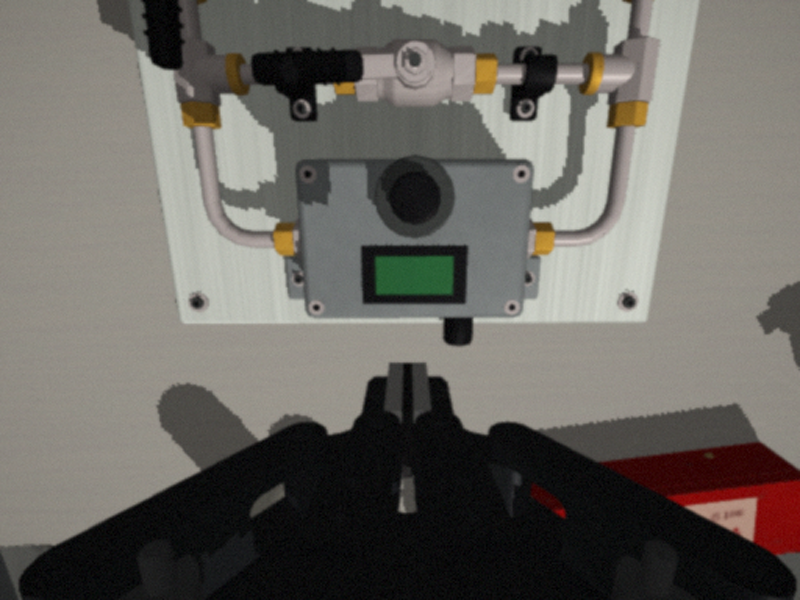

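The cross lever now lies along its tube, tip at (255,68) and hub at (414,62). The button's top is at about (414,196). I'll locate the button by mask in both wrist views.

```bash
python3 - <<'E'
from h import *
r=[]
for f,(u,v) in (('w1',(226,185)),('w3',(265,125))):
    c=load(f); g=cv2.cvtColor(c['color'],cv2.COLOR_RGB2GRAY)[v-22:v+23,u-22:u+23]
    for t in (25,30,35,40):
        n,l,st,ce=cv2.connectedComponentsWithStats((g<t).astype(np.uint8)); i=l[22,22]
        if i: print(f,t,st[i],(ce[i]+[u-22,v-22]).round(2))
E
python3 - <<'E'
from h import *
a,b=load('w1'),load('w3');k=.64
sc=lambda p:((p[0]+.5)*k-.5,(p[1]+.5)*k-.5)
print(two(a,sc((353,289)),b,sc((414,196))))
for z in (.07,.074,.078): print(z,onz(b,*sc((414,196)),z),onz(a,*sc((353,289)),z))
E
```

```text
w1 25 [ 11  11  23  24 388] [225.35 185.43]
w1 30 [  8   6  26  29 492] [224.65 184.1 ]
w1 35 [  7   4  28  32 570] [224.49 182.98]
w1 40 [  7   3  28  33 617] [224.59 182.61]
w3 25 [  5   6  33  33 780] [264.26 124.98]
w3 30 [  1   2  38  38 877] [263.99 124.83]
w3 35 [   1    0   38   41 1098] [262.7  122.64]
w3 40 [   0    0   39   41 1154] [262.65 122.5 ]
(array([0.63433926, 0.05071738, 0.07537873]), np.float64(0.0006558068690664681))
0.07 [0.63465874 0.05105739 0.07      ] [0.63541288 0.04970154 0.07      ]
0.074 [0.63456425 0.05100208 0.074     ] [0.63447007 0.05026038 0.074     ]
0.078 [0.63446975 0.05094677 0.078     ] [0.63352725 0.05081922 0.078     ]
```

```bash
python3 shift.py '{"increments": [[0.0325, 0.0013, 0, 0], [0.0325, 0.0012, 0, 0], [0, 0, 0.04, 0], [0, 0, 0.03, 0], [0, 0, 0, 0], [0, 0, 0, 0]]}' && python3 shift.py '{"increments": [[0, 0, 0.004, 0], [0, 0, 0.004, 0], [0, 0, 0, 0]]}' && python3 shift.py '{"increments": [[0, 0, 0.003, 0], [0, 0, 0, 0]]}'
```

```text
t: 11.98
tool_pos: [0.6358, 0.051, 0.088]
tool_rot: [0.047, 3.14, -0.0]
ft_force: [-0.6, -0.1, 0.3]
opening: 0.002
gripper_force: 0.0
t: 12.35
tool_pos: [0.6367, 0.0512, 0.0796]
tool_rot: [0.047, 3.139, -0.0]
ft_force: [1.9, -0.7, 3.1]
opening: 0.0
gripper_force: 2.0
t: 12.6
tool_pos: [0.6367, 0.0512, 0.0779]
tool_rot: [0.047, 3.138, -0.0]
ft_force: [-1.4, 0.2, 15.7]
opening: 0.001
gripper_force: 7.7
```

Force jumps to 15.7 N at z 0.078, which could be the button bottoming out or the collar. I'll back up slowly to see the spring curve.

```bash
for i in 1 2 3 4 5; do python3 shift.py '{"increments": [[0, 0, -0.002, 0], [0, 0, 0, 0], [0, 0, 0, 0]]}'|grep -E 'pos|force:'|grep -v grip; done
python3 -c "
from plant import arm
from h import *
c=cap(arm,'side','d1'); i=c['color'][175:225,180:260,::-1]; cv2.imwrite('pics/d1c.png',cv2.resize(i,None,fx=8,fy=8,interpolation=cv2.INTER_CUBIC))
a,b=load('s0'),load('w3'); print(two(load('s0'),(185+490/5,165+95/5),b,(264.5,125)))"
```

```text
tool_pos: [0.6366, 0.0512, 0.0782]
ft_force: [4.3, -1.4, 4.7]
tool_pos: [0.6353, 0.0513, 0.0797]
ft_force: [3.5, 0.1, 4.1]
tool_pos: [0.6349, 0.0513, 0.0816]
ft_force: [1.0, 0.2, 3.2]
tool_pos: [0.6348, 0.0514, 0.0835]
ft_force: [1.3, -0.4, 1.7]
tool_pos: [0.6349, 0.0513, 0.0855]
ft_force: [0.3, -0.1, -0.8]
(array([0.6344943 , 0.05041644, 0.08321698]), np.float64(0.0008543728647320494))
```

View pics/d1c.png

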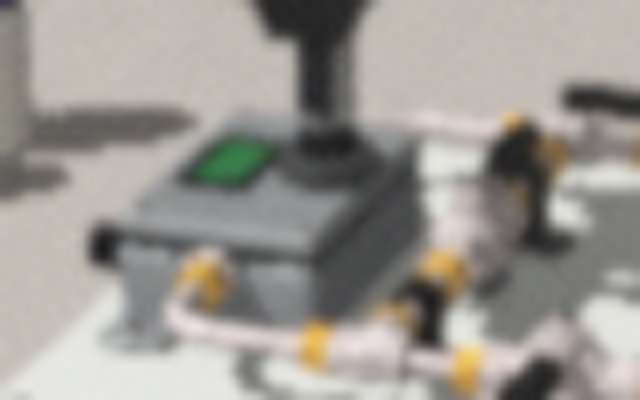

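The force is a spring ramp from contact at about 0.084 to 4.7 N at 0.078, then a hard stop. So the button does bottom out, and the side view shows the fingertip centred on it. I'll do the proper press with a hold of over 1 s, then release and retreat.

```bash
python3 shift.py '{"increments": [[0, 0, 0.004, 0], [0, 0, 0.003, 0], [0, 0, 0.0025, 0], [0, 0, 0, 0], [0, 0, 0, 0]]}' && python3 shift.py '{"increments": [[0, 0, 0, 0], [0, 0, 0, 0], [0, 0, 0, 0], [0, 0, 0, 0], [0, 0, 0, 0], [0, 0, 0, 0], [0, 0, 0, 0], [0, 0, 0, 0], [0, 0, 0, 0], [0, 0, 0, 0]]}' && python3 shift.py '{"increments": [[0, 0, -0.005, 0], [0, 0, -0.01, 0], [0, 0, -0.045, 0], [0, 0, -0.05, 0], [-0.03, 0, -0.04, 0], [-0.03, 0, 0, 0], [0, 0, 0, 0], [0, 0, 0, 0]]}'
python3 - <<'E'
from plant import arm
from h import *
a=cap(arm,'wrist','w4'); cv2.imwrite('pics/w4b.png',cv2.resize(a['color'][:,:,::-1],(800,600),interpolation=cv2.INTER_CUBIC))
E
```

```text
t: 15.15
tool_pos: [0.6356, 0.0513, 0.0779]
tool_rot: [0.047, 3.14, -0.0]
ft_force: [-3.5, -0.1, 14.3]
opening: 0.001
gripper_force: 7.2
t: 16.4
tool_pos: [0.6356, 0.0513, 0.0779]
tool_rot: [0.047, 3.14, -0.0]
ft_force: [-4.6, -1.0, 15.3]
opening: 0.0
gripper_force: 7.2
t: 17.4
tool_pos: [0.6941, 0.0496, 0.2253]
tool_rot: [-0.047, -3.139, 0.0]
ft_force: [0.5, -0.1, 0.6]
opening: -0.002
gripper_force: 0.0
```

View pics/w4b.png

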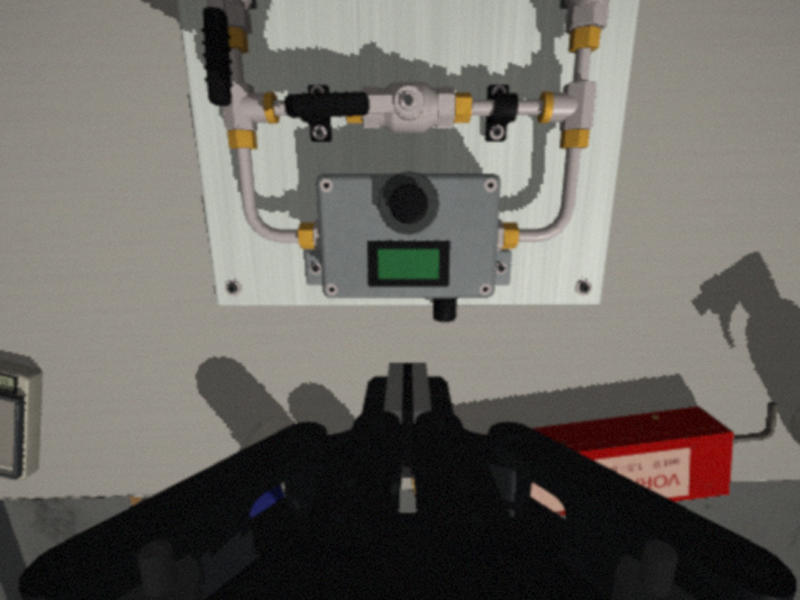

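The cross lever lies along its tube (288–368,103) and the right valve's lever is still along its line (215,55). The button is out again (407,202), and the arm is clear of everything.

```bash
python3 -c "
from plant import arm
print(arm.sign_off())"
```

```text
the job is handed in; nothing more can be done
None
```

The job is handed in: I shut the gauge-side (left) valve, opened the equalising valve, then pressed the zero button fully in (two presses: a first test press, then one held for over a second) and let it out, leaving the vented line open and the loose things untouched.

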